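# Hang the stone basket to dry and set the timer

## Task

Hang the wire basket, with its sharpening stone in it, by its handle over both prongs of the twin hook on the drying stand, and let go so that it hangs upright and still with the wooden grip midway between the prongs. Then switch on the drying timer: turn its dial exactly three clicks clockwise, seen from above, from the red off mark, and let go. Keep the stone in the basket and do not push the other things on the bench about.

Things in the scene. Friction and masses are not known exactly. Their poses are not given: they have to be found in the camera images.
- basket: Loose open wire basket, 0.25 kg: 90 mm (x) by 180 mm (y), 45 mm high; origin at the centre of its underside, z up. Rigid arched handle: uprights at y = +-88 mm, joined by a straight round bar along y, 8 mm thick, straight for |y| < 76 mm, its axis 150 mm up; the window below it is about 100 mm high. The bar's middle 50 mm is a wooden grip 14 mm thick. May hang either way round.
- handle_mid (a point): Middle of the basket's wooden grip, on the bar's axis, 150 mm above the basket's underside; axes as the basket's. Pinch the grip here from above, fingers closing along x.
- stone: Loose two-layer whetstone (red-brown below, off-white above), 50 x 150 x 25 mm, 0.2 to 0.4 kg, lying flat in the basket along its length; origin at the centre of its underside.
- dryer: Fixed grey drying stand; place and yaw vary. Base x -115 to 115, y -120 to 270 mm, 55 mm high, grille on top; origin on the table. A slim post (front face x = 81 mm) holds a 120 mm wide crosspiece, top 277 mm up, with two steel prongs 8 mm thick at y = -42 and +42 mm that point along -x: trough at x = -20 mm, upturned tips at x = -47 mm, ending 276 mm above the table.
- hook_seat (a point): Where the grip's middle rests when hung: midway between the prongs, over their trough, 250 mm above the table; axes as the stand's (hung, the bar lies along y). Bring the basket in along +x with the bar above the tips and the basket below the prongs, which pass through the handle's window; then lower.
- timer (a joint): Timer dial, rad: 0 at the red off mark, growing clockwise seen from above, about a vertical axis; a click (spring detent) every 0.4 rad up to 2.4, peak torque about 0.08 N m. Released between clicks it snaps to the nearest one. Starts at off, give or take 0.04.
- timer_grip (a point): On the dial's axis, 85 mm above the table, on the base left of the hook (x = -70, y = 205 mm in the stand's frame). Grip point of the dial: a black upright bar 52 mm long (this point's x, red pointer end at +x), 14 mm thick (y), from the white plate 58 mm above the table to 98 mm. The point turns with the dial.
- oil: Loose amber bottle, 60 mm across, 150 mm tall; origin under its centre. Bystander.
- disc: Loose spare grinding disc, 100 mm across, 20 mm thick, lying flat; origin under its centre. Bystander.
- cleaver: Loose cleaver, about 290 mm long, lying flat, 20 mm high; its blade to its +x. Bystander.
- honing_rod: Loose honing rod with wooden handle, about 310 mm long, 24 mm high, lying along its x. Bystander.
Things that resemble listed ones, but are neither listed nor needed, are in the scene too. There is more than one size of the basket; the job needs the smaller. Of the things like the stone, leave any that is pink; of the rest the smaller one is meant.

How it is judged:
On the way, in this order (a step that is already met when the one before it is completed fails the run):
1. the basket with its stone hangs on the twin hook, released and still (x of handle_mid in the frame of hook_seat between -0.02 and 0.02 m and y of handle_mid in the frame of hook_seat between -0.03 and 0.03 m and z of handle_mid in the frame of hook_seat between -0.012 and 0.012 m and angle between basket's own z axis and vertical below 0.3 rad and contact force between basket and dryer above 1.5 N and contact force between basket and the arm below 0.1 N and contact force between basket and the fingers below 0.1 N and linear speed of basket below 0.05 m/s and x of stone in the frame of basket between -0.03 and 0.03 m and y of stone in the frame of basket between -0.04 and 0.04 m and z of stone in the frame of basket between -0.005 and 0.03 m), for 0.3 s.
2. then the timer dial stands at its third click (value of joint timer between 1.05 and 1.35 rad and velocity of joint timer between -0.1 and 0.1 rad/s), for 0.2 s.
At the end, for the whole second after the job is handed in: The stone lies in the basket, which hangs still and free of the robot on the twin hook: grip middle within 20 mm along the prongs, 30 mm sideways and 12 mm in height of the seat, tilt below 0.3 rad. The timer rests at its third click (1.05 to 1.35 rad) (all of step 1 and all of step 2); the robot touches nothing.
It fails at once if the oil bottle is pushed more than 40 mm (distance of oil from where it was at the start of the episode above 0.04 m).
It fails at once if the spare grinding disc is pushed more than 40 mm (distance of disc from where it was at the start of the episode above 0.04 m).
It fails at once if the cleaver is pushed more than 40 mm (distance of cleaver from where it was at the start of the episode above 0.04 m).
It fails at once if the honing rod is pushed more than 40 mm (distance of honing_rod from where it was at the start of the episode above 0.04 m).
It also fails if it takes over 64 s, if anything falls off the work surface, if the arm or the gripper's body presses on something with over 40 N, if the wrist force passes 120 N, or if a joint passes its speed limit or range.

## Robot

A 6-joint arm with a two-finger parallel gripper is mounted at the origin on the work surface. World frame = base frame: x ahead of the robot, y to its left, z up, the work surface at z = 0. Lengths are in m, angles in rad, forces in N, time in s.
With the tool pointing down it reaches from about 0.3 to 0.875 m from the base axis. Payload 4.2 kg.
Tool frame: the origin (TCP) lies on the centre line of the jaws, within the pads' length; the fingertips stand 19 mm ahead of it and the grasp point (between the pads) is the TCP; z points along the fingers, y is the direction in which the jaws open and shut (so a half turn about z gives the same grasp; the last joint's range is limited). The gripper opens to 85 mm and grips with 20 to 120 N. Pads are 22 mm wide; open, the fingers measure 114 mm over their backs; the gripper's body (76 mm by 85 mm) begins 54 mm behind the grasp point. The pads swing forward as they close: fully open they stand 13 mm farther back than shut.
Start: joints at [1.311, 0.32, 1.565, -0, 1.257, -0.02], TCP at [0.137, 0.559, 0.217] pointing down, gripper open.
Joint ranges: [-3.11, 3.11], [-0.84, 2.01], [0.21, 2.61], [-1.34, 4.49], [0.05, 2.63], [-2.56, 2.56]. Speed limits (rad/s): [2.57, 2.57, 3.14, 3.14, 3.14, 3.14].

## Interface

Orientations are given as a unit quaternion [x, y, z, w].
In Python, from workcell import telemetry, vision, job_done gives the robot as it stands.
- The arm moves only by the tool apply_moves, never from a script. Its argument "plan" is a list of rows, each an object with "travel": the shift along the tool's x, y, z as a fraction of full scale, a list of three; "yaw": the turn about the tool's z as a fraction of full scale. In form: [{"travel": [tx, ty, tz], "yaw": yaw}, ...]. A call has 1 to 20 rows; each row shifts and turns the commanded pose from where the row before left it, along the tool's axes as they then stand; what a row does not reach is not made up. Full scale, the value 1, is 2 cm for a shift and 360 degrees for a turn. A row lasts 1/10 s, in which the tool goes at most 50 mm and 8.59 degrees, less where a joint would pass 70% of its speed; a pose out of reach is approached as far as the arm can. A call with a number of a shift or a turn outside -1 to 1 is refused whole. A call with a gripper value outside its range is refused whole. "gripper" is the closure, from 0 (fully open) to 1 (shut), set as the call begins (left out, the last holds). The fingers move at their own pace and stop on an object; "grip_force" is the grip in N (left out, the last holds). Time passes only in rows, so rows that do not move let the fingers close. It gives the time, the measured TCP pose, the force and the opening at its end, in the units of the state.
- telemetry.get_obs(): the state, without advancing time (a new reading comes with each control period).
- vision.camera(name): name is "scene" or "top" or "wrist"; returns a dict with "image" (420x560x3 uint8, red, green, blue), "camera_matrix" (3x3 intrinsics, pixels), "cam_to_world" (4x4, takes a point from camera to world coordinates). Camera axes: x right, y up, looking along -z (the intrinsics and any distortion apply to the point x, -y, -z); pixel columns grow to the right and rows downward; lengths in m; the calibration is good to about 2 mm. A picture is of the moment at which its call begins. There is no depth.
- job_done(): hands the job in, once; it reports no verdict.
The state is a dict: "t": time; "qpos": joint angles; "joint_velocities": joint speeds; "effort": joint torques, N m; "position": TCP position; "tcp_rot": TCP orientation; "force": force on the tool from outside, world axes, zero at the start; "ft_torque": the same for the moment, N m; "grip_width": finger opening in m.
Only numpy, scipy, OpenCV 4.12 (cv2) and the standard library are available. Lean on these libraries where they do the work, as an engineer would, in place of code of your own. Each camera call takes 0.05 s, during which the arm holds its last target.

## Working session

There is one attempt and no reset: what is moved stays moved. The work goes in short steps, Python scripts to look and compute and a tool call to move; the robot and the scene stay as the last step left them, time stands still between calls to the robot, and variables do not carry over. Pictures are saved under pics/ and viewed, and the job is handed in when it is done.

Besides the shell and the picture viewer there is one more tool, called after ">>>" as name(argument=value, ...), one argument or row to a line, values as JSON. apply_moves: Moves the arm, as the interface text tells. Shift numbers are shares of 2 cm and turn numbers shares of 360 degrees, none past 1 either way. Its arguments: {"type":"object","properties":{"plan":{"type":"array","items":{"type":"object","properties":{"travel":{"type":"array","items":{"type":"number"}},"yaw":{"type":"number"}}}},"gripper":{"type":"number"},"grip_force":{"type":"number"}},"required":["plan"]}

```bash
ls; mkdir -p pics
cat > h.py <<'E'
import numpy as np, cv2
from workcell import telemetry, vision, job_done
def snap(n,f):
    c=vision.camera(n); cv2.imwrite('pics/'+f+'.png',c['image'][:,:,::-1]); np.savez('pics/'+f+'.npz',K=c['camera_matrix'],T=c['cam_to_world'],im=c['image'])
    print([k for k in c]); return c
def load(f): return np.load('pics/'+f+'.npz')
def ray(c,u,v):
    K,T=c['K'],c['T']; d=np.linalg.inv(K)@np.array([u,v,1.]); d=np.array([d[0],-d[1],-d[2]])
    return T[:3,3],T[:3,:3]@d
def onz(c,u,v,z):
    o,d=ray(c,u,v); return o+d*(z-o[2])/d[2]
def tri(c1,p1,c2,p2):
    o1,d1=ray(c1,*p1);o2,d2=ray(c2,*p2); A=np.stack([d1,-d2],1); s=np.linalg.lstsq(A,o2-o1,rcond=None)[0]
    a,b=o1+d1*s[0],o2+d2*s[1]; return (a+b)/2,np.linalg.norm(a-b)
def proj(c,P):
    T=c['T']; p=T[:3,:3].T@(np.asarray(P)-T[:3,3]); p=np.array([p[0],-p[1],-p[2]]); q=c['K']@p; return q[:2]/q[2]
E
python3 - <<'E'
from h import *
for n in ['scene','top','wrist']:
    c=snap(n,n+'0'); print(n,c['camera_matrix'].round(1).tolist(),c['cam_to_world'].round(3).tolist())
print(telemetry.get_obs())
E
```

```text
pics
['image', 'camera_matrix', 'cam_to_world']
scene [[431.9, 0.0, 276.6], [0.0, 431.9, 210.7], [0.0, 0.0, 1.0]] [[-0.166, -0.789, 0.591, 1.44], [0.986, -0.134, 0.098, 0.155], [0.002, 0.599, 0.8, 1.399], [0.0, 0.0, 0.0, 1.0]]
['image', 'camera_matrix', 'cam_to_world']
top [[530.7, 0.0, 280.8], [0.0, 530.7, 202.1], [0.0, 0.0, 1.0]] [[0.03, 0.987, -0.157, 0.271], [-1.0, 0.029, -0.009, -0.005], [-0.004, 0.158, 0.988, 1.929], [0.0, 0.0, 0.0, 1.0]]
['image', 'camera_matrix', 'cam_to_world']
wrist [[378.6, 0.0, 276.3], [0.0, 378.6, 209.6], [0.0, 0.0, 1.0]] [[0.238, -0.926, -0.293, 0.062], [0.971, 0.226, 0.073, 0.577], [-0.001, -0.302, 0.953, 0.373], [0.0, 0.0, 0.0, 1.0]]
{'t': 0.15, 'qpos': array([ 1.31096921e+00,  3.20169945e-01,  1.56538862e+00, -9.51607734e-07,
        1.25739403e+00, -2.00294123e-02]), 'joint_velocities': array([ 0.00100509, -0.00207241, -0.00288788, -0.0002078 , -0.00110237,
       -0.00042314]), 'effort': array([ 1.09917855e-03, -4.15841246e+01, -2.34348178e+01,  1.92672710e-04,
        5.97972219e-03,  3.10737437e-05]), 'position': array([0.13648691, 0.55818539, 0.21646506]), 'tcp_rot': array([ 1.19611611e-01,  9.92820528e-01, -6.73389196e-04, -9.43890214e-05]), 'force': array([ 0.27330801, -0.34831879,  0.45506758]), 'ft_torque': array([-0.00693599,  0.04191406, -0.00605029]), 'grip_width': 0.0854906098052755}
```

View pics/scene0.png

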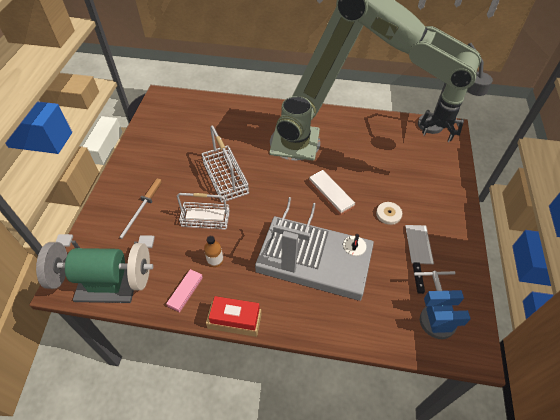

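View pics/top0.png

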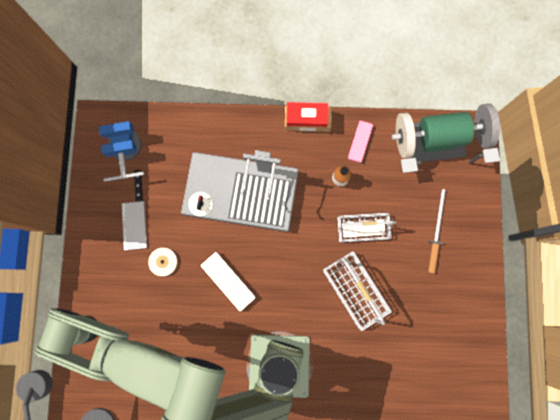

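View pics/wrist0.png

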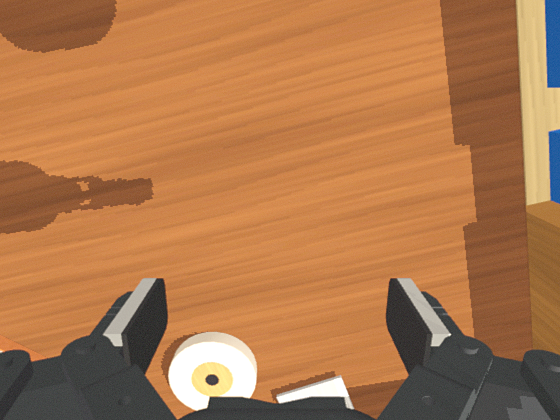

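The top view shows the stand at about (240,190), with its dial at (201,204). The smaller basket, with the stone in it, is at (365,228), and the larger basket at (357,290). The bottle is at (342,176). Next I'll zoom in on the basket and the stand.

Run:
```python
from h import *
a=load('top0')['im'][:,:,::-1]; b=load('scene0')['im'][:,:,::-1]
t1=cv2.resize(a[195:260,320:410],None,fx=4.4,fy=4.4,interpolation=2)
t2=cv2.resize(a[145:240,175:305],None,fx=3,fy=3,interpolation=2)
s1=cv2.resize(b[180:240,165:245],None,fx=5,fy=5,interpolation=2)
s2=cv2.resize(b[190:305,245:385],None,fx=2.8,fy=2.8,interpolation=2)
W=400
def pad(i): 
    o=np.zeros((330,W,3),np.uint8); o[:min(300,i.shape[0])+0,:min(W,i.shape[1])]=i[:300,:W]; return o[:300]
cv2.imwrite('pics/z0.png',np.vstack([np.hstack([pad(t1),pad(t2)]),np.hstack([pad(s1),pad(s2)])]))
```

```text
(no output)
```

View pics/z0.png

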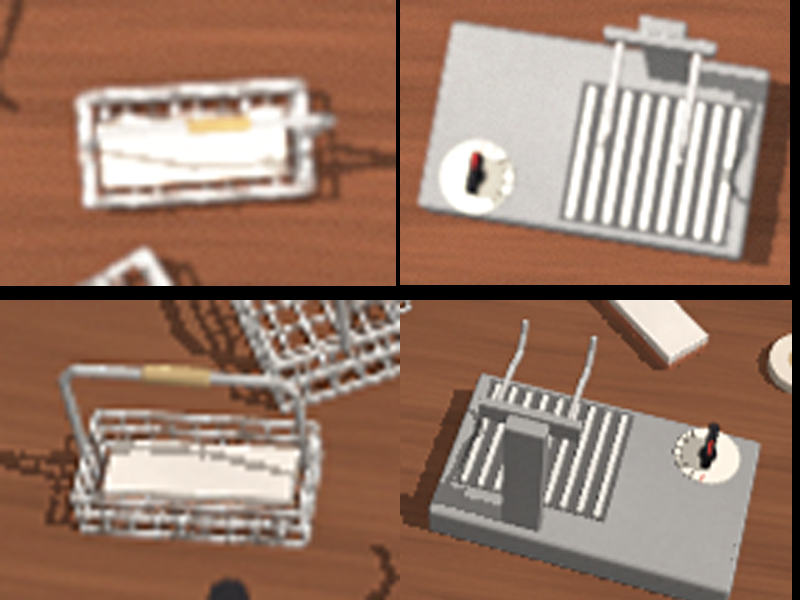

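Run:
```python
from h import *
T=load('top0');S=load('scene0')
def t1(u,v): return (320+u/4.4,195+v/4.4)
def t2(u,v): return (175+(u-400)/3,145+v/3)
def s1(u,v): return (165+u/5,180+(v-300)/5)
def s2(u,v): return (245+(u-400)/2.8,190+(v-300)/2.8)
# grey base corners by mask
hsv=cv2.cvtColor(T['im'],cv2.COLOR_RGB2HSV)
m=((hsv[...,1]<60)&(hsv[...,2]>70)).astype(np.uint8); m[:,:170]=0;m[:,310:]=0;m[:140]=0;m[245:]=0
m=cv2.morphologyEx(m,cv2.MORPH_OPEN,np.ones((3,3)))
cs,_=cv2.findContours(m,0,2); c=max(cs,key=cv2.contourArea); print(cv2.minAreaRect(c))
for n,p in dict(TL=(452,22),TR=(768,72),BR=(742,258),BL=(418,207)).items(): print(n,onz(T,*t2(*p),.055)[:2].round(4))
for n,p in dict(L=(483,374),FL=(430,517),FR=(722,597),R=(760,443)).items(): print('s',n,onz(S,*s2(*p),.055)[:2].round(4))
print('dial', onz(T,*t2(477,176),.058)[:2], onz(S,*s2(707,455),.058)[:2])
print('grip',tri(T,t1(219,125),S,s1(176,676-300)) )
print('grip ends',tri(T,t1(188,125),S,s1(210,378)),tri(T,t1(250,125),S,s1(144,373)))
print('bkt rim corners z.045',[onz(T,*t1(*p),.045)[:2].round(4).tolist() for p in [(82,92),(305,83),(310,190),(90,205)]])
print('tips L,R',tri(T,t2(603,145),S,s2(594,338)),tri(T,t2(682,160),S,s2(526,322)))
print('crosspiece ends top',tri(T,t2(608,32),S,s2(582,425)),tri(T,t2(715,47),S,s2(475,405)))
```

```text
((240.31948852539062, 185.51927185058594), (109.32898712158203, 75.7627944946289), 9.162346839904785)
TL [0.744  0.3387]
TR [ 0.693  -0.0454]
BR [ 0.4673 -0.0202]
BL [0.5169 0.3665]
s L [ 0.476  -0.0122]
s FL [ 0.7075 -0.0405]
s FR [0.7565 0.3292]
s R [0.5258 0.3672]
dial [0.55576498 0.29787623] [0.55823249 0.29896663]
grip (array([ 0.49139242, -0.29108457,  0.14606494]), np.float64(0.0009946308249630035))
grip ends (array([ 0.49028709, -0.26610169,  0.1476484 ]), np.float64(0.0029510174287767396)) (array([ 0.49221467, -0.3152437 ,  0.14557824]), np.float64(0.00039853302197840354))
bkt rim corners z.045 [[0.5278, -0.1964], [0.5404, -0.3776], [0.4533, -0.3814], [0.4359, -0.204]]
tips L,R (array([0.55977002, 0.13332944, 0.27388392]), np.float64(0.0034893742990613668)) (array([0.54659767, 0.05000761, 0.27032981]), np.float64(0.004550148383752034))
crosspiece ends top (array([0.68287431, 0.1336687 , 0.2718168 ]), np.float64(0.004469112281077174)) (array([0.67162648, 0.01456084, 0.26603114]), np.float64(0.00414584425909295))
```

>>> apply_moves(
  plan=[
    {"travel": [0, 0, -0.4], "yaw": 0.02},
    {"travel": [0, 0, -0.4], "yaw": 0.02},
    {"travel": [0, 0, -0.4], "yaw": 0.02},
    {"travel": [0, 0, -0.4], "yaw": 0.02},
    {"travel": [0, 0, -0.4], "yaw": 0.02},
    {"travel": [0, 0, -0.4], "yaw": 0.02},
    {"travel": [0, 0, -0.4], "yaw": 0.02},
    {"travel": [0, 0, -0.4], "yaw": 0.02},
    {"travel": [0, 0, -0.4], "yaw": 0.02},
    {"travel": [0, 0, -0.4], "yaw": 0.02},
  ],
  gripper=0,
  grip_force=60,
)

```text
t: 1.15
position: [0.1365, 0.5584, 0.2971]
tcp_rot: [0.682, 0.731, -0.0, 0.0]
force: [0.8, -0.6, 0.2]
grip_width: 0.0857
```

```bash
cat >> h.py <<'E'
from scipy.spatial.transform import Rotation as R
def phi(o): y=R.from_quat(o['tcp_rot']).as_matrix()[:,1]; return np.arctan2(y[1],y[0])
def togo(target,ph=None):
    o=telemetry.get_obs(); M=R.from_quat(o['tcp_rot']).as_matrix(); d=np.asarray(target)-o['position']
    out='t %.2f pos %s phi %.4f z-axis %s | tool shares %s'%(o['t'],o['position'].round(4),phi(o),M[:,2].round(3),(M.T@d/.02).round(2))
    if ph is not None: out+=' yaw share %.4f'%(((phi(o)-ph+np.pi)%(2*np.pi)-np.pi)/2/np.pi)
    print(out,'F',o['force'].round(1),'w',round(o['grip_width'],4),'q',o['qpos'].round(2))
E
python3 - <<'E'
from h import *
togo([.45,-.22,.30],.08)
T=load('top0');S=load('scene0')
print('big grip',tri(T,(363,290),S,(222,145)))
for p in [(345,252),(390,318),(367,329),(324,265)]: print(onz(T,*p,.05).round(3))
E
```

```text
t 1.15 pos [0.1365 0.5584 0.2971] phi 0.0692 z-axis [-0.    -0.001 -1.   ] | tool shares [-39.91  12.95  -0.12] yaw share -0.0017 F [ 0.8 -0.6  0.2] w 0.0857 q [ 1.31  0.28  1.42 -0.    1.44  1.24]
big grip (array([ 0.26833012, -0.26015047,  0.19428404]), np.float64(0.005191619900461926))
[ 0.399 -0.22   0.05 ]
[ 0.176 -0.378  0.05 ]
[ 0.136 -0.299  0.05 ]
[ 0.351 -0.147  0.05 ]
```

>>> apply_moves(
  plan=[
    {"travel": [-1, 0.33, 0]},
    {"travel": [-1, 0.33, 0]},
    {"travel": [-1, 0.33, 0]},
    {"travel": [-1, 0.33, 0]},
    {"travel": [-1, 0.33, 0]},
    {"travel": [-1, 0.33, 0]},
    {"travel": [-1, 0.33, 0]},
    {"travel": [-1, 0.33, 0]},
    {"travel": [-1, 0.33, 0]},
    {"travel": [-1, 0.33, 0]},
    {"travel": [-1, 0.33, 0]},
    {"travel": [-1, 0.33, 0]},
    {"travel": [-1, 0.33, 0]},
    {"travel": [-1, 0.33, 0]},
    {"travel": [-1, 0.33, 0]},
    {"travel": [-1, 0.33, 0]},
    {"travel": [-1, 0.33, 0]},
    {"travel": [-1, 0.33, 0]},
    {"travel": [-1, 0.33, 0]},
    {"travel": [-1, 0.33, 0]},
  ],
)

```text
invalid input
```

>>> apply_moves(
  plan=[
    {"travel": [-1, 0.33, 0]},
    {"travel": [-1, 0.33, 0]},
    {"travel": [-1, 0.33, 0]},
    {"travel": [-1, 0.33, 0]},
    {"travel": [-1, 0.33, 0]},
    {"travel": [-1, 0.33, 0]},
    {"travel": [-1, 0.33, 0]},
    {"travel": [-1, 0.33, 0]},
    {"travel": [-1, 0.33, 0]},
    {"travel": [-1, 0.33, 0]},
    {"travel": [-1, 0.33, 0]},
    {"travel": [-1, 0.33, 0]},
    {"travel": [-1, 0.33, 0]},
    {"travel": [-1, 0.33, 0]},
    {"travel": [-1, 0.33, 0]},
    {"travel": [-1, 0.33, 0]},
    {"travel": [-1, 0.33, 0]},
    {"travel": [-1, 0.33, 0]},
    {"travel": [-1, 0.33, 0]},
    {"travel": [0, 0, 0]},
  ],
)

```text
invalid input
```

Run:
```python
from h import *
togo([.4914,-.291,.30],.08)
snap('wrist','wrist1');snap('top','top1')
W=load('wrist1'); print(W['T'][:3,3], proj(W,[.4914,-.291,.15]))
```

```text
t 1.15 pos [0.1365 0.5584 0.2971] phi 0.0692 z-axis [-0.    -0.001 -1.   ] | tool shares [-43.59  14.77  -0.12] yaw share -0.0017 F [ 0.8 -0.6  0.2] w 0.0857 q [ 1.31  0.28  1.42 -0.    1.44  1.24]
['image', 'camera_matrix', 'cam_to_world']
['image', 'camera_matrix', 'cam_to_world']
[0.1318946  0.63564565 0.45371839] [469.93943665 744.05339681]
```

View pics/wrist1.png

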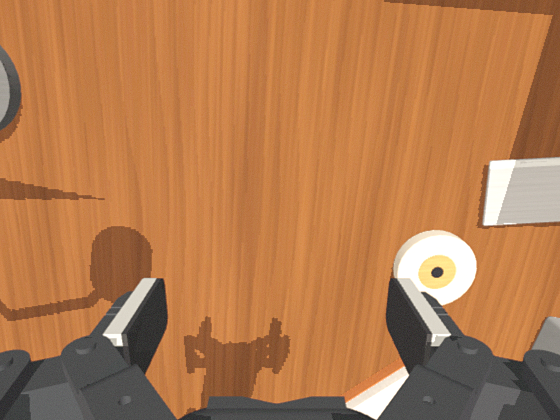

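The moves were refused because the rows left out "yaw", so the arm is still where it was. The wrist picture shows only the disc at (436,268) and bare bench. I'll resend with yaw included.

>>> apply_moves(
  plan=[
    {"travel": [-1, 0.33, 0], "yaw": 0},
    {"travel": [-1, 0.33, 0], "yaw": 0},
    {"travel": [-1, 0.33, 0], "yaw": 0},
    {"travel": [-1, 0.33, 0], "yaw": 0},
    {"travel": [-1, 0.33, 0], "yaw": 0},
    {"travel": [-1, 0.33, 0], "yaw": 0},
    {"travel": [-1, 0.33, 0], "yaw": 0},
    {"travel": [-1, 0.33, 0], "yaw": 0},
    {"travel": [-1, 0.33, 0], "yaw": 0},
    {"travel": [-1, 0.33, 0], "yaw": 0},
    {"travel": [-1, 0.33, 0], "yaw": 0},
    {"travel": [-1, 0.33, 0], "yaw": 0},
    {"travel": [-1, 0.33, 0], "yaw": 0},
    {"travel": [-1, 0.33, 0], "yaw": 0},
    {"travel": [-1, 0.33, 0], "yaw": 0},
    {"travel": [-1, 0.33, 0], "yaw": 0},
    {"travel": [-1, 0.33, 0], "yaw": 0},
    {"travel": [-1, 0.33, 0], "yaw": 0},
    {"travel": [-1, 0.33, 0], "yaw": 0},
    {"travel": [-1, 0.33, 0], "yaw": 0},
  ],
)

```text
t: 3.25
position: [0.2978, 0.1685, 0.2966]
tcp_rot: [0.679, 0.734, -0.0, -0.0]
force: [-0.7, -1.0, 0.1]
grip_width: 0.0855
```

>>> apply_moves(
  plan=[
    {"travel": [-1, 0.33, 0], "yaw": 0},
    {"travel": [-1, 0.33, 0], "yaw": 0},
    {"travel": [-1, 0.33, 0], "yaw": 0},
    {"travel": [-1, 0.33, 0], "yaw": 0},
    {"travel": [-1, 0.33, 0], "yaw": 0},
    {"travel": [-1, 0.33, 0], "yaw": 0},
    {"travel": [-1, 0.33, 0], "yaw": 0},
    {"travel": [-1, 0.33, 0], "yaw": 0},
    {"travel": [-1, 0.33, 0], "yaw": 0},
    {"travel": [-1, 0.33, 0], "yaw": 0},
    {"travel": [-1, 0.33, 0], "yaw": 0},
    {"travel": [-1, 0.33, 0], "yaw": 0},
    {"travel": [-1, 0.33, 0], "yaw": 0},
    {"travel": [-1, 0.33, 0], "yaw": 0},
    {"travel": [-1, 0.33, 0], "yaw": 0},
    {"travel": [-1, 0.33, 0], "yaw": 0},
    {"travel": [-1, 0.33, 0], "yaw": 0},
    {"travel": [-1, 0.33, 0], "yaw": 0},
    {"travel": [-1, 0.33, 0], "yaw": 0},
    {"travel": [0, 0, 0], "yaw": 0},
  ],
)

```text
t: 5.25
position: [0.4519, -0.202, 0.2962]
tcp_rot: [0.68, 0.733, -0.0, -0.0]
force: [1.1, -0.5, -0.4]
grip_width: 0.0853
```

Run:
```python
from h import *
togo([.4914,-.291,.30],.08)
snap('wrist','wrist2')
W=load('wrist2'); print(W['T'][:3,3], proj(W,[.4914,-.291,.15]))
```

```text
t 5.25 pos [ 0.4519 -0.202   0.2962] phi 0.0740 z-axis [-0.001 -0.    -1.   ] | tool shares [-4.58  1.64 -0.19] yaw share -0.0010 F [ 1.1 -0.5 -0.4] w 0.0853 q [-0.44  0.15  1.59 -0.    1.4  -0.52]
['image', 'camera_matrix', 'cam_to_world']
[ 0.44699024 -0.12488779  0.45289709] [311.90829563 287.55964496]
```

View pics/wrist2.png

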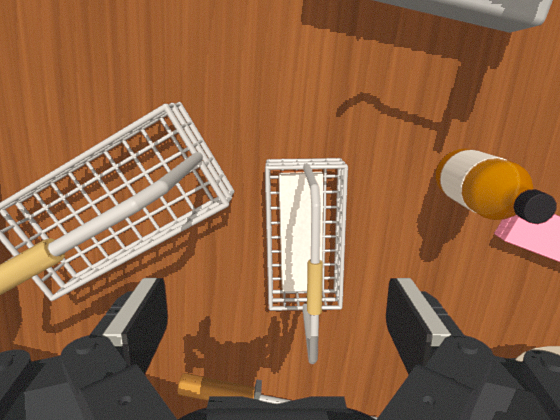

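The smaller basket spans (267,160)–(345,310). Its wooden grip centre is at about (314.5,287), 2–3 px from my predicted point, and the stone lies inside. I'll refine the bar direction next.

Run:
```python
from h import *
W=load('wrist2'); im=W['im']; hsv=cv2.cvtColor(im,cv2.COLOR_RGB2HSV)
c=im[255:320,295:335]; 
m=((hsv[...,0]>15)&(hsv[...,0]<30)&(hsv[...,1]>90)&(hsv[...,2]>140)).astype(np.uint8); m[:255]=0;m[320:]=0;m[:,:300]=0;m[:,330:]=0
cs,_=cv2.findContours(m,0,2); k=max(cs,key=cv2.contourArea); r=cv2.minAreaRect(k); print(r, cv2.contourArea(k))
ys,xs=np.nonzero(m); print(ys.min(),ys.max(),xs.mean(),ys.mean())
print('grip',onz(W,xs.mean(),ys.mean(),.152))
a=xs[ys<ys.min()+6].mean(),ys.min(); b=xs[ys>ys.max()-6].mean(),ys.max()
A,B=onz(W,*a,.152),onz(W,*b,.152); print(A,B,'yaw',np.arctan2(-(A-B)[0],(A-B)[1]))
A,B=onz(W,316.5,210,.152),onz(W,314,330,.152); print(A,B,'bar yaw',np.arctan2(-(A-B)[0],(A-B)[1]))
cr=[onz(W,*p,.045)[:2] for p in [(267,162),(346,161),(341,309),(270,309)]]; print(np.round(cr,4))
```

```text
((314.24774169921875, 287.10321044921875), (14.583510398864746, 53.965511322021484), 1.2453643083572388) 686.0
260 314 314.2313829787234 288.2898936170213
grip [ 0.49324779 -0.29047828  0.152     ]
[ 0.49070968 -0.26296982  0.152     ] [ 0.49605048 -0.31668249  0.152     ] yaw 0.09910708684875612
[ 0.48754519 -0.21744863  0.152     ] [ 0.49752666 -0.33364474  0.152     ] bar yaw 0.08569155889973891
[[ 0.4426 -0.1999]
 [ 0.528  -0.1925]
 [ 0.5456 -0.3754]
 [ 0.4583 -0.3818]]
```

>>> apply_moves(
  plan=[
    {"travel": [0, 0, 0], "yaw": -0.0026},
    {"travel": [-0.9, 0.35, 0.4], "yaw": 0},
    {"travel": [-0.9, 0.35, 0.4], "yaw": 0},
    {"travel": [-0.9, 0.35, 0.4], "yaw": 0},
    {"travel": [-0.9, 0.35, 0.4], "yaw": 0},
    {"travel": [-0.9, 0.3, 0.4], "yaw": 0},
    {"travel": [0, 0, 0], "yaw": 0},
    {"travel": [0, 0, 0], "yaw": 0},
  ],
)

```text
t: 6.1
position: [0.4932, -0.2872, 0.2563]
tcp_rot: [0.675, 0.738, 0.0, -0.001]
force: [0.7, 0.5, -0.1]
grip_width: 0.0851
```

Run:
```python
from h import *
togo([.4932,-.2905,.150],.09)
```

```text
t 6.10 pos [ 0.4932 -0.2872  0.2563] phi 0.0898 z-axis [-0.001  0.001 -1.   ] | tool shares [-0.17 -0.01  5.31] yaw share -0.0000 F [ 0.7  0.5 -0.1] w 0.0851 q [-0.55  0.29  1.51  0.    1.35 -0.64]
```

>>> apply_moves(
  plan=[
    {"travel": [-0.17, 0, 0.7], "yaw": 0},
    {"travel": [0, 0, 0.7], "yaw": 0},
    {"travel": [0, 0, 0.7], "yaw": 0},
    {"travel": [0, 0, 0.7], "yaw": 0},
    {"travel": [0, 0, 0.7], "yaw": 0},
    {"travel": [0, 0, 0.7], "yaw": 0},
    {"travel": [0, 0, 0.6], "yaw": 0},
    {"travel": [0, 0, 0.5], "yaw": 0},
    {"travel": [0, 0, 0], "yaw": 0},
  ],
)

```text
t: 7.0
position: [0.4928, -0.2895, 0.1499]
tcp_rot: [0.674, 0.739, -0.0, -0.001]
force: [0.3, 0.5, -0.6]
grip_width: 0.0855
```

>>> apply_moves(
  plan=[
    {"travel": [0, 0, 0], "yaw": 0},
    {"travel": [0, 0, 0], "yaw": 0},
    {"travel": [0, 0, 0], "yaw": 0},
    {"travel": [0, 0, 0], "yaw": 0},
    {"travel": [0, 0, 0], "yaw": 0},
    {"travel": [0, 0, 0], "yaw": 0},
    {"travel": [0, 0, 0], "yaw": 0},
    {"travel": [0, 0, 0], "yaw": 0},
    {"travel": [0, 0, 0], "yaw": 0},
    {"travel": [0, 0, 0], "yaw": 0},
  ],
  gripper=1,
  grip_force=70,
)

```text
t: 8.0
position: [0.4935, -0.2901, 0.151]
tcp_rot: [0.674, 0.738, 0.0, -0.0]
force: [-0.3, -0.3, 0.3]
grip_width: 0.0
```

Run:
```python
from h import *
togo([.4932,-.2905,.150],.09)
snap('wrist','wrist3'); snap('scene','scene3')
```

```text
t 8.00 pos [ 0.4935 -0.2901  0.151 ] phi 0.0907 z-axis [-0.  0. -1.] | tool shares [-0.02 -0.02  0.05] yaw share 0.0001 F [-0.3 -0.3  0.3] w 0.0 q [-0.55  0.36  1.67  0.    1.11 -0.64]
['image', 'camera_matrix', 'cam_to_world']
['image', 'camera_matrix', 'cam_to_world']
```

View pics/wrist3.png

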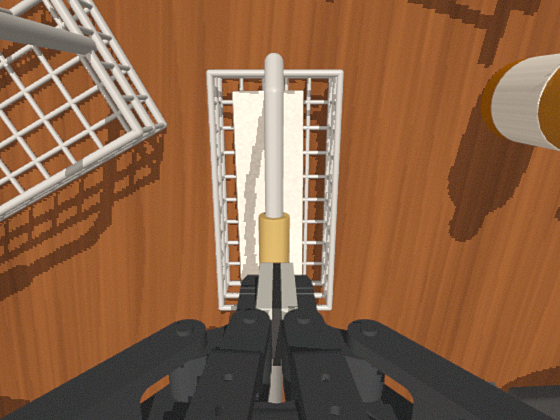

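Run:
```python
from h import *
b=load('scene3')['im'][:,:,::-1]; w=load('wrist3')['im'][:,:,::-1]
s=cv2.resize(b[130:240,150:260],(440,440),interpolation=2); q=cv2.resize(w[200:340,220:340],(360,420),interpolation=2)
o=np.zeros((440,800,3),np.uint8);o[:,:440]=s;o[:420,440:]=q;cv2.imwrite('pics/z3.png',o)
W=load('wrist3'); print(proj(W,[.4935,-.2901,.151]),proj(W,[.4935,-.2901,.132]),proj(load('scene3'),[.4935,-.2901,.151]))
```

```text
[274.33593627 267.80689872] [274.47538836 250.94687884] [199.98151328 194.825402  ]
```

View pics/z3.png

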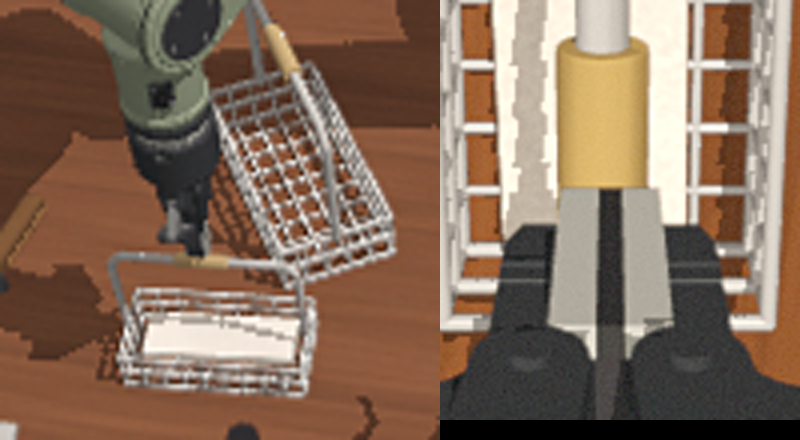

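The fingers shut to 0 mm just above the bar. The pad ends at v≈263 and the scene view both put the tips near z≈0.155, about 25–30 mm higher than documented. The bar wasn't disturbed, so I'll open, go lower, and check before closing.

>>> apply_moves(
  plan=[
    {"travel": [0, 0, 0], "yaw": 0},
    {"travel": [0, 0, 0], "yaw": 0},
    {"travel": [0, 0, 0], "yaw": 0},
    {"travel": [0, 0, 0], "yaw": 0},
    {"travel": [0, 0, 0], "yaw": 0},
    {"travel": [0, 0, 0], "yaw": 0},
    {"travel": [0, 0, 0], "yaw": 0},
    {"travel": [0, 0, 0], "yaw": 0},
  ],
  gripper=0,
)

```text
t: 8.9
position: [0.4935, -0.2901, 0.1511]
tcp_rot: [0.674, 0.738, 0.0, -0.0]
force: [-0.2, 0.1, -0.8]
grip_width: 0.0852
```

Run:
```python
from h import *
togo([.4932,-.2905,.125],.09)
snap('wrist','wrist4'); snap('scene','scene4')
b=load('scene4')['im'][:,:,::-1]; w=load('wrist4')['im'][:,:,::-1]
s=cv2.resize(b[130:240,150:260],(400,400),interpolation=2); q=cv2.resize(w[200:400,100:460],(400,222),interpolation=2)
o=np.zeros((400,800,3),np.uint8);o[:,:400]=s;o[:222,400:]=q;cv2.imwrite('pics/z4.png',o)
```

```text
t 8.90 pos [ 0.4935 -0.2901  0.1511] phi 0.0906 z-axis [-0.  0. -1.] | tool shares [-0.02 -0.02  1.3 ] yaw share 0.0001 F [-0.2  0.1 -0.8] w 0.0852 q [-0.55  0.36  1.67  0.    1.11 -0.64]
['image', 'camera_matrix', 'cam_to_world']
['image', 'camera_matrix', 'cam_to_world']
```

View pics/z4.png

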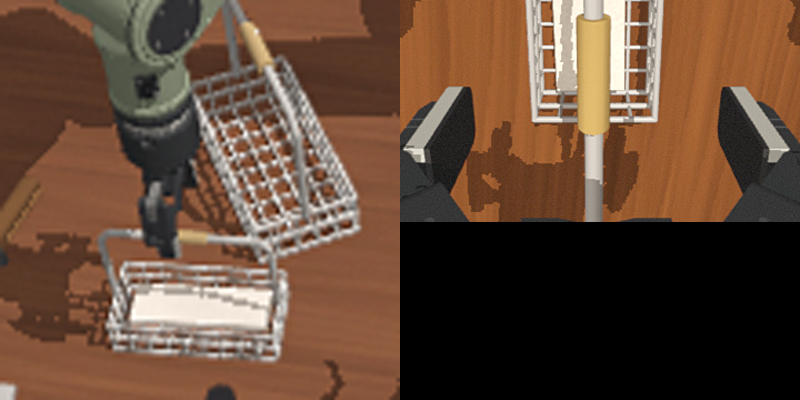

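>>> apply_moves(
  plan=[
    {"travel": [0, 0, 0.4], "yaw": 0},
    {"travel": [0, 0, 0.4], "yaw": 0},
    {"travel": [0, 0, 0.3], "yaw": 0},
    {"travel": [0, 0, 0.3], "yaw": 0},
    {"travel": [0, 0, 0], "yaw": 0},
  ],
  gripper=0,
)

```text
t: 9.5
position: [0.4929, -0.2897, 0.1218]
tcp_rot: [0.674, 0.738, -0.0, -0.001]
force: [0.2, 0.3, -0.2]
grip_width: 0.0856
```

>>> apply_moves(
  plan=[
    {"travel": [0, 0, 0], "yaw": 0},
    {"travel": [0, 0, 0], "yaw": 0},
    {"travel": [0, 0, 0], "yaw": 0},
    {"travel": [0, 0, 0], "yaw": 0},
    {"travel": [0, 0, 0], "yaw": 0},
    {"travel": [0, 0, 0], "yaw": 0},
    {"travel": [0, 0, 0], "yaw": 0},
    {"travel": [0, 0, 0], "yaw": 0},
  ],
  gripper=1,
  grip_force=70,
)

```text
t: 10.3
position: [0.4932, -0.2902, 0.1234]
tcp_rot: [0.674, 0.738, -0.0, -0.0]
force: [-3.2, 0.2, 4.8]
grip_width: 0.0114
```

Run:
```python
from h import *
togo([.4932,-.2905,.30],.09)
snap('wrist','wrist5'); snap('scene','scene5')
b=load('scene5')['im'][:,:,::-1]; w=load('wrist5')['im'][:,:,::-1]
s=cv2.resize(b[130:240,150:260],(400,400),interpolation=2); q=cv2.resize(w[150:420,100:460],(400,300),interpolation=2)
o=np.zeros((400,800,3),np.uint8);o[:,:400]=s;o[:300,400:]=q;cv2.imwrite('pics/z5.png',o)
```

```text
t 10.30 pos [ 0.4932 -0.2902  0.1234] phi 0.0907 z-axis [-0. -0. -1.] | tool shares [-0.02 -0.01 -8.83] yaw share 0.0001 F [-3.2  0.2  4.8] w 0.0114 q [-0.55  0.39  1.71 -0.    1.04 -0.64]
['image', 'camera_matrix', 'cam_to_world']
['image', 'camera_matrix', 'cam_to_world']
```

View pics/z5.png

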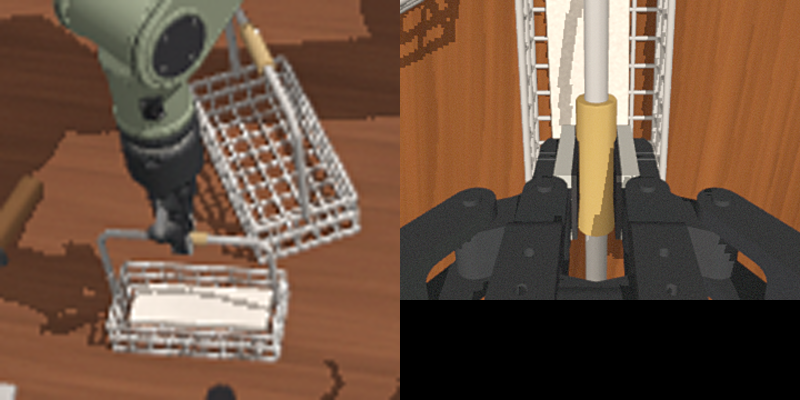

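The basket is now gripped: the reading is 11.4 mm and the wood sits between the pads. The bar lies about 27 mm above the reported TCP. Next I'll lift straight up.

>>> apply_moves(
  plan=[
    {"travel": [0, 0, -0.2], "yaw": 0},
    {"travel": [0, 0, -0.4], "yaw": 0},
    {"travel": [0, 0, -0.5], "yaw": 0},
    {"travel": [0, 0, -0.6], "yaw": 0},
    {"travel": [0, 0, -0.6], "yaw": 0},
    {"travel": [0, 0, -0.6], "yaw": 0},
    {"travel": [0, 0, -0.6], "yaw": 0},
    {"travel": [0, 0, -0.6], "yaw": 0},
    {"travel": [0, 0, -0.6], "yaw": 0},
    {"travel": [0, 0, -0.6], "yaw": 0},
    {"travel": [0, 0, -0.6], "yaw": 0},
    {"travel": [0, 0, -0.6], "yaw": 0},
    {"travel": [0, 0, -0.5], "yaw": 0},
    {"travel": [0, 0, -0.4], "yaw": 0},
    {"travel": [0, 0, -0.2], "yaw": 0},
    {"travel": [0, 0, 0], "yaw": 0},
    {"travel": [0, 0, 0], "yaw": 0},
  ],
  gripper=1,
  grip_force=90,
)

```text
t: 12.1
position: [0.4933, -0.29, 0.2746]
tcp_rot: [0.674, 0.738, -0.0, -0.001]
force: [-0.4, -0.3, -5.0]
grip_width: 0.0104
```

Run:
```python
from h import *
togo([.5014,.0981,.276],-.125)
snap('wrist','wrist6'); snap('scene','scene6')
b=load('scene6')['im'][:,:,::-1]; w=load('wrist6')['im'][:,:,::-1]
s=cv2.resize(b[100:240,140:280],(400,400),interpolation=2); q=cv2.resize(w,(400,300),interpolation=2)
o=np.zeros((400,800,3),np.uint8);o[:,:400]=s;o[:300,400:]=q;cv2.imwrite('pics/z6.png',o)
```

```text
t 12.10 pos [ 0.4933 -0.29    0.2746] phi 0.0907 z-axis [-0.001  0.001 -1.   ] | tool shares [19.29  2.16 -0.06] yaw share 0.0343 F [-0.4 -0.3 -5. ] w 0.0104 q [-0.55  0.29  1.47  0.    1.39 -0.64]
['image', 'camera_matrix', 'cam_to_world']
['image', 'camera_matrix', 'cam_to_world']
```

View pics/z6.png

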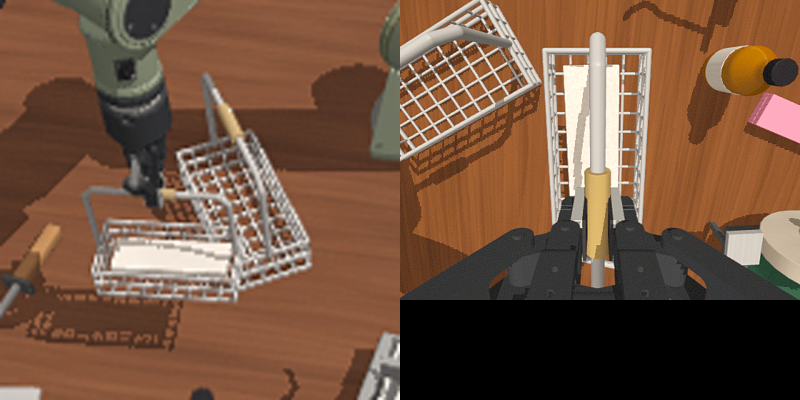

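>>> apply_moves(
  plan=[
    {"travel": [0, -0.5, 0], "yaw": 0.0086},
    {"travel": [0, -0.5, 0], "yaw": 0.0086},
    {"travel": [0, -0.5, 0], "yaw": 0.0086},
    {"travel": [0, -0.5, 0], "yaw": 0.0086},
    {"travel": [0.3, 0, 0], "yaw": 0},
    {"travel": [0.6, 0, 0], "yaw": 0},
    {"travel": [0.8, 0, 0], "yaw": 0},
    {"travel": [0.8, 0, 0], "yaw": 0},
    {"travel": [0.8, 0, 0], "yaw": 0},
    {"travel": [0.8, 0, 0], "yaw": 0},
    {"travel": [0.8, 0, 0], "yaw": 0},
    {"travel": [0.8, 0, 0], "yaw": 0},
    {"travel": [0.8, 0, 0], "yaw": 0},
    {"travel": [0.8, 0, 0], "yaw": 0},
    {"travel": [0.8, 0, 0], "yaw": 0},
    {"travel": [0.8, 0, 0], "yaw": 0},
    {"travel": [0.8, 0, 0], "yaw": 0},
    {"travel": [0.8, 0, 0], "yaw": 0},
    {"travel": [0.8, 0, 0], "yaw": 0},
  ],
)

```text
t: 14.1
position: [0.4818, -0.0645, 0.2752]
tcp_rot: [0.75, 0.662, 0.0, 0.0]
force: [0.2, -0.1, -3.5]
grip_width: 0.0107
```

Run:
```python
from h import *
togo([.5014,.0981,.276],-.125)
```

```text
t 14.10 pos [ 0.4818 -0.0645  0.2752] phi -0.1246 z-axis [ 0.  0. -1.] | tool shares [ 8.19 -0.04 -0.04] yaw share 0.0001 F [ 0.2 -0.1 -3.5] w 0.0107 q [-0.16  0.14  1.65  0.    1.34 -0.03]
```

>>> apply_moves(
  plan=[
    {"travel": [0.8, 0, 0], "yaw": 0},
    {"travel": [0.8, 0, 0], "yaw": 0},
    {"travel": [0.8, 0, 0], "yaw": 0},
    {"travel": [0.8, 0, 0], "yaw": 0},
    {"travel": [0.8, 0, 0], "yaw": 0},
    {"travel": [0.8, 0, 0], "yaw": 0},
    {"travel": [0.8, 0, 0], "yaw": 0},
    {"travel": [0.8, 0, 0], "yaw": 0},
    {"travel": [0.8, 0, 0], "yaw": 0},
    {"travel": [0.5, 0, 0], "yaw": 0},
    {"travel": [0.3, 0, 0], "yaw": 0},
    {"travel": [0, 0, 0], "yaw": 0},
    {"travel": [0, 0, 0], "yaw": 0},
    {"travel": [0, 0, 0], "yaw": 0},
  ],
)

```text
t: 15.5
position: [0.5018, 0.0919, 0.2751]
tcp_rot: [0.75, 0.661, -0.0, 0.0]
force: [0.1, 0.4, -6.5]
grip_width: 0.0106
```

Run:
```python
from h import *
togo([.5014,.0981,.276],-.125)
for n in ['wrist','scene','top']: snap(n,n+'7')
a=load('top7')['im'][:,:,::-1];b=load('scene7')['im'][:,:,::-1]; w=load('wrist7')['im'][:,:,::-1]
s=cv2.resize(b[130:290,240:400],(400,400),interpolation=2); q=cv2.resize(w,(400,300),interpolation=2); p=cv2.resize(a[140:280,175:315],(300,300),interpolation=2)
o=np.zeros((600,800,3),np.uint8);o[:400,:400]=s;o[:300,400:]=q;o[300:,450:750]=p;cv2.imwrite('pics/z7.png',o)
```

```text
t 15.50 pos [0.5018 0.0919 0.2751] phi -0.1261 z-axis [-0. -0. -1.] | tool shares [ 0.3  -0.06 -0.05] yaw share -0.0002 F [ 0.1  0.4 -6.5] w 0.0106 q [ 0.16  0.18  1.6  -0.    1.35  0.28]
['image', 'camera_matrix', 'cam_to_world']
['image', 'camera_matrix', 'cam_to_world']
['image', 'camera_matrix', 'cam_to_world']
```

View pics/z7.png

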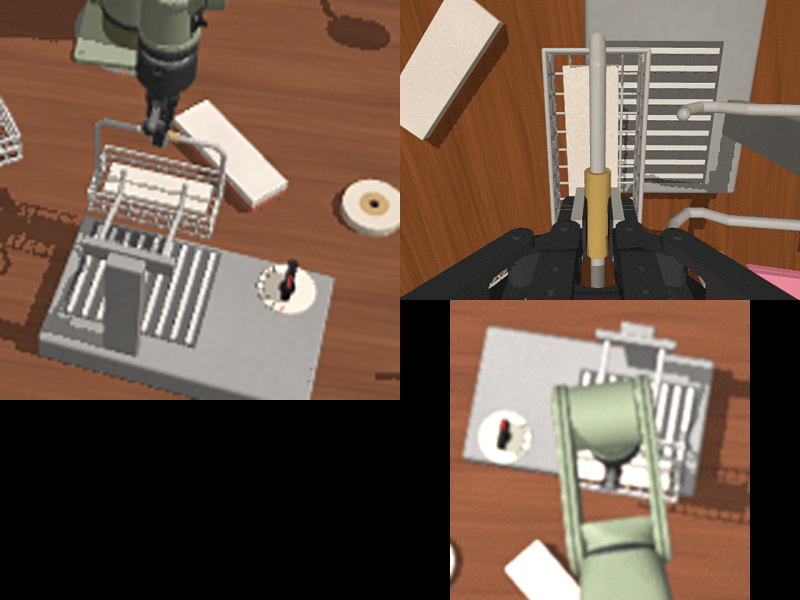

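View pics/wrist7.png

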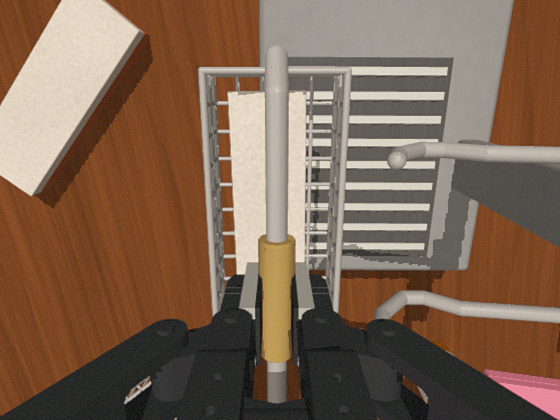

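The wrist view shows the prong tips at (398,158) and about (383,318). The bar is vertical at u≈277, square to the prongs, with the grip spanning v 240–358. I'll measure the offsets from this.

Run:
```python
from h import *
W=load('wrist7');S=load('scene7');T0=load('top0')
x=np.array([.9922,-.1247]);y=np.array([.1247,.9922])
org=np.array([.6006,.0856])
def st(p): d=p[:2]-org; return np.round([d@x,d@y],4)
a=onz(W,398,160,.272);b=onz(W,383,318,.268)
print('tips',a,st(a),b,st(b),'mid',st((a+b)/2))
# prong shank directions: z ~? shank ends 
# bar height: triangulate grip right end (scene) 
def s(u,v): return 240+u*.4,130+v*.4
print('bar corners tri', tri(W,(277,55),S,s(222,150)))
for z in [.295,.300,.305]:
  p=onz(W,277,238,z);q=onz(W,276,359,z); print(z,'gripend dist',np.linalg.norm(p-q),'mid',st((p+q)/2), 'dir', np.arctan2(-(p-q)[0],(p-q)[1]))
print('tcp',st(telemetry.get_obs()['position']))
```

```text
tips [0.56010626 0.13408282 0.272     ] [-0.0462  0.0431] [0.55148439 0.05443925 0.268     ] [-0.0448 -0.037 ] mid [-0.0455  0.003 ]
bar corners tri (array([0.51403979, 0.17792044, 0.2984159 ]), np.float64(0.003292392179836582))
0.295 gripend dist 0.05624568007486134 mid [-0.098  -0.0114] dir -0.13363428737930733
0.3 gripend dist 0.054189858985155825 mid [-0.098  -0.0084] dir -0.13363428737930577
0.305 gripend dist 0.05213403789545033 mid [-0.098  -0.0053] dir -0.1336342873793073
tcp [-0.0987 -0.006 ]
```

>>> apply_moves(
  plan=[
    {"travel": [0.1, 0, 0], "yaw": 0},
    {"travel": [0.1, 0, 0], "yaw": 0},
    {"travel": [0.1, 0.2, 0], "yaw": 0},
    {"travel": [0, 0.4, 0], "yaw": 0},
    {"travel": [0, 0.5, 0], "yaw": 0},
    {"travel": [0, 0.6, 0], "yaw": 0},
    {"travel": [0, 0.6, 0], "yaw": 0},
    {"travel": [0, 0.6, 0], "yaw": 0},
    {"travel": [0, 0.5, 0], "yaw": 0},
    {"travel": [0, 0.35, 0], "yaw": 0},
    {"travel": [0, 0.2, 0], "yaw": 0},
    {"travel": [0, 0, 0], "yaw": 0},
    {"travel": [0, 0, 0], "yaw": 0},
  ],
)

```text
t: 16.95
position: [0.5806, 0.0886, 0.2751]
tcp_rot: [0.75, 0.661, -0.0, -0.0]
force: [0.1, -0.2, -5.8]
grip_width: 0.011
```

Run:
```python
from h import *
togo([.5808,.0881,.2234],-.125)
for n in ['wrist','scene']: snap(n,n+'8')
b=load('scene8')['im'][:,:,::-1]; w=load('wrist8')['im'][:,:,::-1]
s=cv2.resize(b[150:280,240:370],(390,390),interpolation=2); q=cv2.resize(w,(400,300),interpolation=2)
o=np.zeros((400,800,3),np.uint8);o[:390,:390]=s;o[:300,400:]=q;cv2.imwrite('pics/z8.png',o)
```

```text
t 16.95 pos [0.5806 0.0886 0.2751] phi -0.1254 z-axis [-0.001  0.    -1.   ] | tool shares [-0.02  0.01  2.58] yaw share -0.0001 F [ 0.1 -0.2 -5.8] w 0.011 q [0.13 0.31 1.43 0.   1.4  0.26]
['image', 'camera_matrix', 'cam_to_world']
['image', 'camera_matrix', 'cam_to_world']
```

View pics/z8.png

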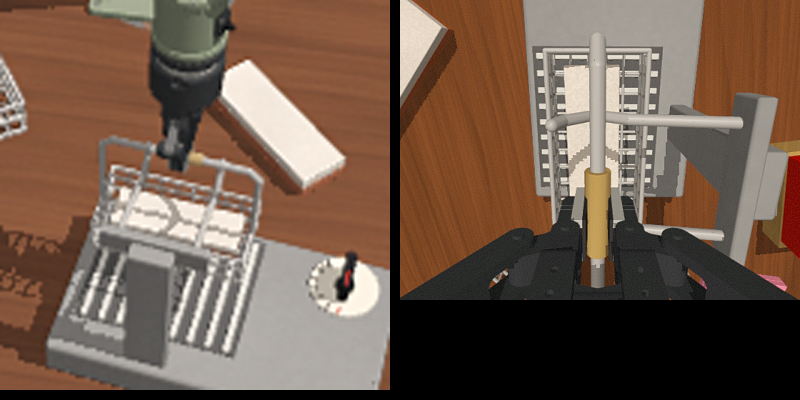

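View pics/wrist8.png

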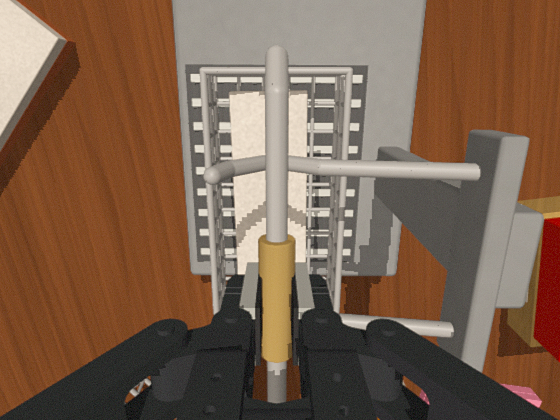

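The prongs pass under the bar, with the near tip at (212,175) and the trough below the bar at u≈277. I'll lower now, slowing towards the end.

>>> apply_moves(
  plan=[
    {"travel": [0, 0, 0.2], "yaw": 0},
    {"travel": [0, 0, 0.3], "yaw": 0},
    {"travel": [0, 0, 0.4], "yaw": 0},
    {"travel": [0, 0, 0.4], "yaw": 0},
    {"travel": [0, 0, 0.4], "yaw": 0},
    {"travel": [0, 0, 0.3], "yaw": 0},
    {"travel": [0, 0, 0.2], "yaw": 0},
    {"travel": [0, 0, 0.1], "yaw": 0},
    {"travel": [0, 0, 0], "yaw": 0},
    {"travel": [0, 0, 0], "yaw": 0},
  ],
)

```text
t: 18.05
position: [0.5812, 0.0886, 0.2294]
tcp_rot: [0.75, 0.661, 0.0, 0.0]
force: [0.6, 0.5, -4.7]
grip_width: 0.0109
```

>>> apply_moves(
  plan=[
    {"travel": [0, 0, 0.1], "yaw": 0},
    {"travel": [0, 0, 0.1], "yaw": 0},
    {"travel": [0, 0, 0], "yaw": 0},
  ],
)

```text
t: 18.35
position: [0.5808, 0.0885, 0.2248]
tcp_rot: [0.75, 0.661, -0.0, -0.0]
force: [0.5, 0.6, -5.6]
grip_width: 0.0108
```

>>> apply_moves(
  plan=[
    {"travel": [0, 0, 0.1], "yaw": 0},
    {"travel": [0, 0, 0.1], "yaw": 0},
    {"travel": [0, 0, 0], "yaw": 0},
  ],
)

```text
t: 18.65
position: [0.5813, 0.0886, 0.2219]
tcp_rot: [0.75, 0.661, 0.001, 0.0]
force: [-0.9, 0.1, -0.1]
grip_width: 0.0109
```

The prongs have taken the load: force fell from about 5.5 N to 0. I'm releasing.

>>> apply_moves(
  plan=[
    {"travel": [0, 0, 0], "yaw": 0},
    {"travel": [0, 0, 0], "yaw": 0},
    {"travel": [0, 0, 0], "yaw": 0},
    {"travel": [0, 0, 0], "yaw": 0},
    {"travel": [0, 0, 0], "yaw": 0},
    {"travel": [0, 0, 0], "yaw": 0},
    {"travel": [0, 0, 0], "yaw": 0},
    {"travel": [0, 0, 0], "yaw": 0},
  ],
  gripper=0,
)

```text
t: 19.45
position: [0.581, 0.0886, 0.2211]
tcp_rot: [0.75, 0.661, 0.0, -0.0]
force: [-0.1, -0.5, 0.4]
grip_width: 0.0854
```

Run:
```python
from h import *
togo([.5808,.0881,.2234],-.125)
for n in ['wrist','scene']: snap(n,n+'9')
b=load('scene9')['im'][:,:,::-1]; w=load('wrist9')['im'][:,:,::-1]
s=cv2.resize(b[150:280,240:370],(390,390),interpolation=2); q=cv2.resize(w,(400,300),interpolation=2)
o=np.zeros((400,800,3),np.uint8);o[:390,:390]=s;o[:300,400:]=q;cv2.imwrite('pics/z9.png',o)
```

```text
t 19.45 pos [0.581  0.0886 0.2211] phi -0.1254 z-axis [-0.  0. -1.] | tool shares [-0.02 -0.01 -0.12] yaw share -0.0001 F [-0.1 -0.5  0.4] w 0.0854 q [0.13 0.34 1.53 0.   1.28 0.26]
['image', 'camera_matrix', 'cam_to_world']
['image', 'camera_matrix', 'cam_to_world']
```

View pics/z9.png

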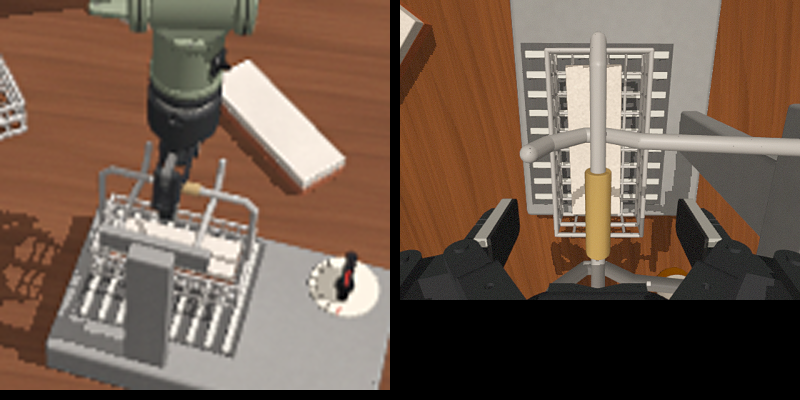

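The basket hangs on both prongs with the stone inside and the jaws are clear. I'll rise straight up, then move over the dial.

>>> apply_moves(
  plan=[
    {"travel": [0, 0, -0.3], "yaw": 0},
    {"travel": [0, 0, -0.6], "yaw": 0},
    {"travel": [0, 0, -0.8], "yaw": 0},
    {"travel": [0, 0, -0.8], "yaw": 0},
    {"travel": [0, 0, -0.8], "yaw": 0},
    {"travel": [0, 0, -0.8], "yaw": 0},
    {"travel": [0, 0, -0.5], "yaw": 0},
    {"travel": [0, 0, -0.4], "yaw": 0},
    {"travel": [0, 0, 0], "yaw": 0},
    {"travel": [0, 0, 0], "yaw": 0},
  ],
)

```text
t: 20.55
position: [0.5808, 0.0885, 0.3207]
tcp_rot: [0.75, 0.661, -0.0, -0.0]
force: [-0.4, -0.7, 0.4]
grip_width: 0.0854
```

Run:
```python
from h import *
for n in ['wrist','scene']: snap(n,n+'10')
togo([.557,.25,.32],1.446)
b=load('scene10')['im'][:,:,::-1]; w=load('wrist10')['im'][:,:,::-1]
s=cv2.resize(b[150:280,240:370],(390,390),interpolation=2); q=cv2.resize(w,(400,300),interpolation=2)
o=np.zeros((400,800,3),np.uint8);o[:390,:390]=s;o[:300,400:]=q;cv2.imwrite('pics/z10.png',o)
```

```text
['image', 'camera_matrix', 'cam_to_world']
['image', 'camera_matrix', 'cam_to_world']
t 20.65 pos [0.5807 0.0885 0.3202] phi -0.1254 z-axis [-0.002 -0.    -1.   ] | tool shares [ 7.86 -2.18  0.01] yaw share -0.2501 F [-0.3  0.4  0.5] w 0.0855 q [0.13 0.3  1.34 0.   1.5  0.26]
```

View pics/z10.png

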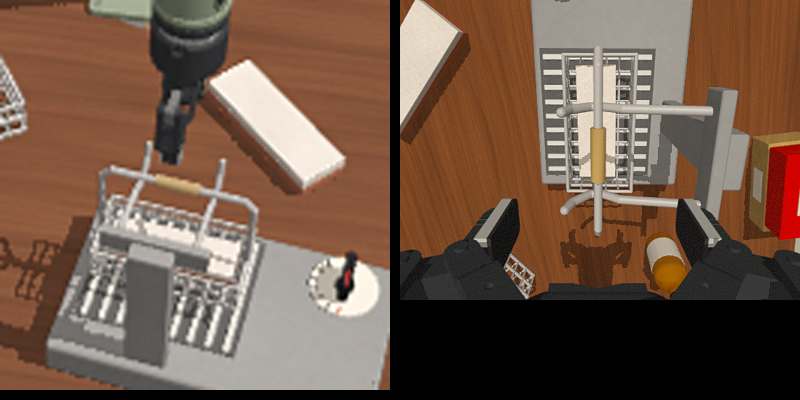

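View pics/wrist10.png

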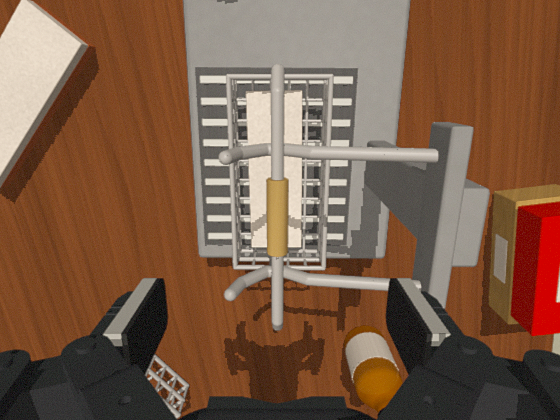

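The basket hangs free. The prongs cross the bar at v≈152 and ≈272, and the grip spans v 178–255, so it is close to centred. Next I'll measure that and move to the dial, rotating the jaws.

Run:
```python
from h import *
W=load('wrist10')
x=np.array([.9922,-.1247]);y=np.array([.1247,.9922]); org=np.array([.6006,.0856])
def st(p): d=p[:2]-org; return np.round([d@x,d@y],4)
p=onz(W,277,179,.255);q=onz(W,277,255,.255);print('grip mid',st((p+q)/2),np.linalg.norm(p-q))
for a in [(302,153),(302,278)]: print('prong',st(onz(W,*a,.242)))
```

```text
grip mid [-0.0187  0.0022] 0.04975330764983982
prong [-0.0031  0.0406]
prong [-0.0014 -0.0459]
```

>>> apply_moves(
  plan=[
    {"travel": [1, 0, 0], "yaw": 0},
    {"travel": [1, 0, 0], "yaw": 0},
    {"travel": [1, 0, 0], "yaw": 0},
    {"travel": [1, 0, 0], "yaw": 0},
    {"travel": [1, 0, 0], "yaw": 0},
    {"travel": [1, -0.4, 0], "yaw": 0},
    {"travel": [1, -0.4, 0], "yaw": 0},
    {"travel": [1, -0.4, 0], "yaw": -0.0225},
    {"travel": [0, 0, 0], "yaw": -0.0225},
    {"travel": [0, 0, 0], "yaw": -0.0225},
    {"travel": [0, 0, 0], "yaw": -0.0225},
    {"travel": [0, 0, 0], "yaw": -0.0225},
    {"travel": [0, 0, 0], "yaw": -0.0225},
    {"travel": [0, 0, 0], "yaw": -0.0225},
    {"travel": [0, 0, 0], "yaw": -0.0225},
    {"travel": [0, 0, 0], "yaw": -0.0225},
    {"travel": [0, 0, 0], "yaw": -0.0225},
    {"travel": [0, 0, 0], "yaw": -0.0225},
    {"travel": [0, 0, 0], "yaw": 0},
  ],
)

```text
t: 22.55
position: [0.5771, 0.2506, 0.3206]
tcp_rot: [0.071, 0.998, -0.0, -0.0]
force: [-0.9, 0.2, 1.0]
grip_width: 0.0855
```

Run:
```python
from h import *
snap('wrist','wrist11')
togo([.557,.298,.22],1.446)
W=load('wrist11')
print(proj(W,[.557,.298,.098]))
```

```text
['image', 'camera_matrix', 'cam_to_world']
t 22.60 pos [0.5771 0.2505 0.3207] phi 1.4269 z-axis [-0.001 -0.    -1.   ] | tool shares [1.33 2.21 5.03] yaw share -0.0030 F [-0.   0.3  0.2] w 0.0855 q [ 0.39  0.37  1.24  0.    1.54 -1.04]
[320.18717633 142.25596463]
```

View pics/wrist11.png

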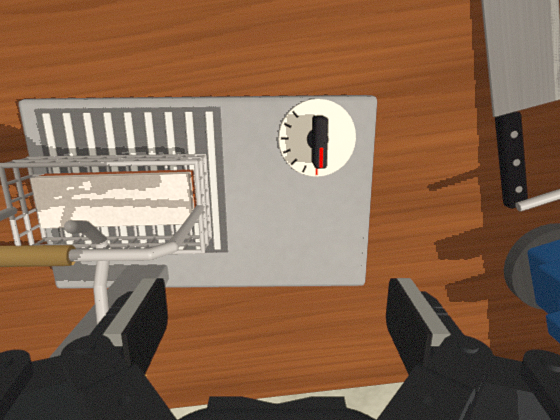

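The dial bar runs from (320,116) to (321,168), with its red end down towards the red mark at (317,172). Its centre matches my estimate of (320,142), and the ticks run clockwise on the left. I'll get the bar angle now.

Run:
```python
from h import *
W=load('wrist11'); im=W['im'].astype(int)
c=W['im'][90:190,265:370,::-1]; cv2.imwrite('pics/z11.png',cv2.resize(c,None,fx=5.5,fy=5.5,interpolation=2))
mx=im.max(2); red=(im[...,0]>150)&(im[...,1]<70)
m=((mx<60)|red); m[:100]=0;m[185:]=0;m[:,:300]=0;m[:,345:]=0
m=cv2.morphologyEx(m.astype(np.uint8),cv2.MORPH_OPEN,np.ones((5,5)))
k=max(cv2.findContours(m,0,2)[0],key=cv2.contourArea); print(cv2.minAreaRect(k))
vx,vy,x0,y0=cv2.fitLine(k,cv2.DIST_L2,0,.01,.01).ravel(); 
a=onz(W,x0-20*vx,y0-20*vy,.09);b=onz(W,x0+20*vx,y0+20*vy,.09);d=b-a; print(np.arctan2(d[1],d[0]),(a+b)/2)
```

```text
((316.5, 139.5), (47.0, 17.0), 90.0)
2.9564974377593582 [0.55366646 0.29586843 0.09      ]
```

View pics/z11.png

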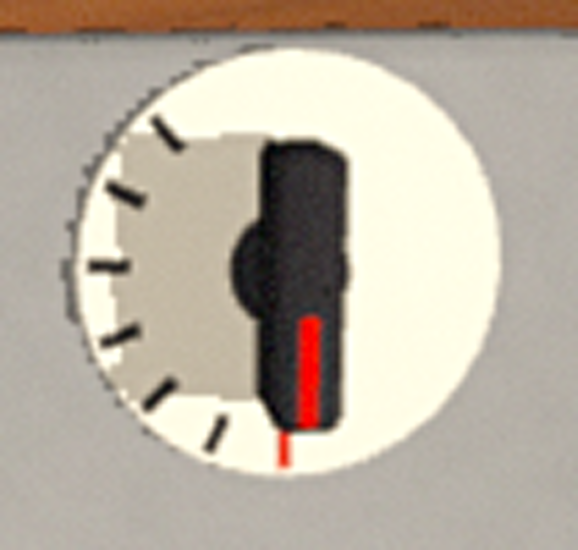

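>>> apply_moves(
  plan=[
    {"travel": [0.33, 0.55, 0], "yaw": -0.0015},
    {"travel": [0.33, 0.55, 0], "yaw": 0},
    {"travel": [0.33, 0.55, 0.5], "yaw": 0},
    {"travel": [0.33, 0.55, 0.8], "yaw": 0},
    {"travel": [0, 0, 0.8], "yaw": 0},
    {"travel": [0, 0, 0.8], "yaw": 0},
    {"travel": [0, 0, 0.8], "yaw": 0},
    {"travel": [0, 0, 0.8], "yaw": 0},
    {"travel": [0, 0, 0.8], "yaw": 0},
    {"travel": [0, 0, 0.8], "yaw": 0},
    {"travel": [0, 0, 0.8], "yaw": 0},
    {"travel": [0, 0, 0.8], "yaw": 0},
    {"travel": [0, 0, 0.4], "yaw": 0},
    {"travel": [0, 0, 0.4], "yaw": 0},
    {"travel": [0, 0, 0], "yaw": 0},
    {"travel": [0, 0, 0], "yaw": 0},
  ],
)

```text
t: 24.2
position: [0.5571, 0.2978, 0.1515]
tcp_rot: [0.066, 0.998, 0.0, 0.0]
force: [0.2, 0.1, 0.4]
grip_width: 0.0855
```

Run:
```python
from h import *
snap('wrist','wrist12');snap('scene','scene12')
togo([.557,.298,.053],1.436)
W=load('wrist12')
print(proj(W,[.557,.298,.098]))
b=load('scene12')['im'][:,:,::-1]; w=load('wrist12')['im'][:,:,::-1]
s=cv2.resize(b[160:290,260:390],(390,390),interpolation=2); q=cv2.resize(w,(400,300),interpolation=2)
o=np.zeros((400,800,3),np.uint8);o[:390,:390]=s;o[:300,400:]=q;cv2.imwrite('pics/z12.png',o)
```

```text
['image', 'camera_matrix', 'cam_to_world']
['image', 'camera_matrix', 'cam_to_world']
t 24.30 pos [0.5574 0.2977 0.152 ] phi 1.4389 z-axis [ 0.002  0.001 -1.   ] | tool shares [0.03 0.01 4.95] yaw share 0.0005 F [ 0.  -0.1  0.1] w 0.0851 q [ 0.47  0.45  1.53  0.    1.16 -0.97]
[275.7014119  225.00728559]
```

View pics/z12.png

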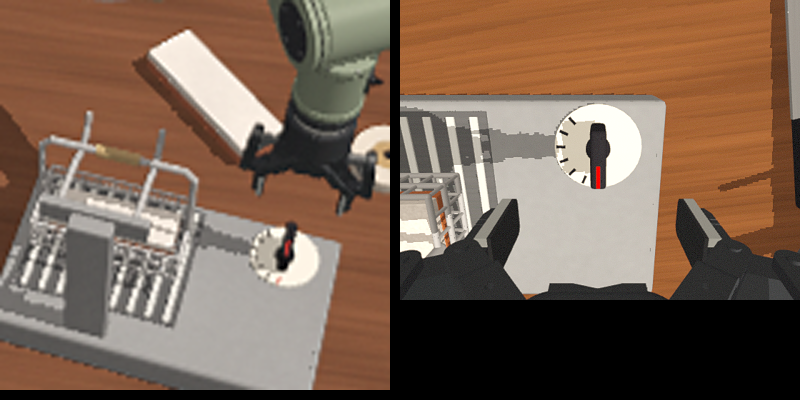

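View pics/wrist12.png

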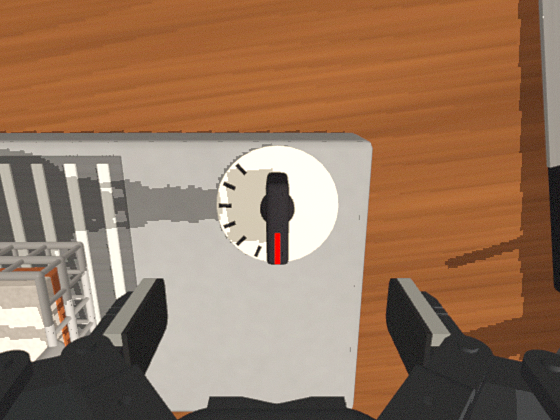

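The bar at u≈277, v 174–264 is aligned with the jaws and centred between them. I'll descend and grip.

>>> apply_moves(
  plan=[
    {"travel": [0, 0, 0.6], "yaw": 0},
    {"travel": [0, 0, 0.7], "yaw": 0},
    {"travel": [0, 0, 0.7], "yaw": 0},
    {"travel": [0, 0, 0.7], "yaw": 0},
    {"travel": [0, 0, 0.7], "yaw": 0},
    {"travel": [0, 0, 0.6], "yaw": 0},
    {"travel": [0, 0, 0.4], "yaw": 0},
    {"travel": [0, 0, 0.3], "yaw": 0},
    {"travel": [0, 0, 0], "yaw": 0},
  ],
)

```text
t: 25.2
position: [0.5566, 0.2973, 0.0563]
tcp_rot: [0.066, 0.998, -0.0, -0.001]
force: [0.2, -0.2, 0.4]
grip_width: 0.0859
```

Run:
```python
from h import *
snap('wrist','wrist13')
togo([.557,.298,.053],1.436)
```

```text
['image', 'camera_matrix', 'cam_to_world']
t 25.25 pos [0.557  0.2975 0.057 ] phi 1.4391 z-axis [-0.  0. -1.] | tool shares [0.   0.03 0.2 ] yaw share 0.0005 F [-0.   0.2  0.1] w 0.0853 q [ 0.47  0.54  1.64  0.    0.96 -0.97]
```

View pics/wrist13.png

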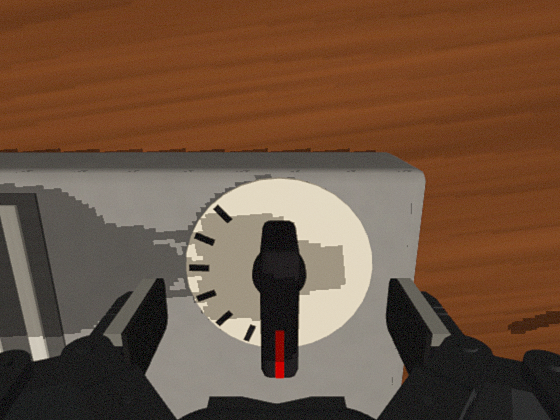

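>>> apply_moves(
  plan=[
    {"travel": [0, 0, 0.1], "yaw": 0},
    {"travel": [0, 0, 0], "yaw": 0},
    {"travel": [0, 0, 0], "yaw": 0},
    {"travel": [0, 0, 0], "yaw": 0},
    {"travel": [0, 0, 0], "yaw": 0},
    {"travel": [0, 0, 0], "yaw": 0},
    {"travel": [0, 0, 0], "yaw": 0},
    {"travel": [0, 0, 0], "yaw": 0},
    {"travel": [0, 0, 0], "yaw": 0},
  ],
  gripper=1,
  grip_force=50,
)

```text
t: 26.15
position: [0.5572, 0.2981, 0.0556]
tcp_rot: [0.066, 0.998, 0.001, 0.0]
force: [-1.0, 3.8, 2.8]
grip_width: 0.0134
```

Run:
```python
from h import *
snap('wrist','wrist14')
togo([.557,.298,.053],.236)
```

```text
['image', 'camera_matrix', 'cam_to_world']
t 26.20 pos [0.5572 0.2981 0.0555] phi 1.4389 z-axis [ 0.001  0.001 -1.   ] | tool shares [ 0.01 -0.01  0.13] yaw share 0.1915 F [-0.8  5.1  3.6] w 0.0129 q [ 0.47  0.54  1.64  0.    0.96 -0.97]
```

View pics/wrist14.png

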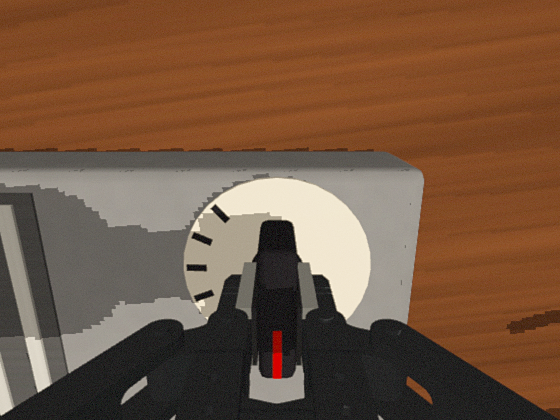

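The bar is gripped: 13 mm opening, with the red end between the fingers at (277,355). I'll turn clockwise 0.191 of a turn (1.2 rad).

>>> apply_moves(
  plan=[
    {"travel": [0, 0, 0], "yaw": 0.012},
    {"travel": [0, 0, 0], "yaw": 0.012},
    {"travel": [0, 0, 0], "yaw": 0.012},
    {"travel": [0, 0, 0], "yaw": 0.012},
    {"travel": [0, 0, 0], "yaw": 0.012},
    {"travel": [0, 0, 0], "yaw": 0.012},
    {"travel": [0, 0, 0], "yaw": 0.012},
    {"travel": [0, 0, 0], "yaw": 0.012},
    {"travel": [0, 0, 0], "yaw": 0.012},
    {"travel": [0, 0, 0], "yaw": 0.012},
    {"travel": [0, 0, 0], "yaw": 0.012},
    {"travel": [0, 0, 0], "yaw": 0.012},
    {"travel": [0, 0, 0], "yaw": 0.012},
    {"travel": [0, 0, 0], "yaw": 0.012},
    {"travel": [0, 0, 0], "yaw": 0.012},
    {"travel": [0, 0, 0], "yaw": 0.011},
    {"travel": [0, 0, 0], "yaw": 0},
    {"travel": [0, 0, 0], "yaw": 0},
  ],
)

```text
t: 28.0
position: [0.557, 0.298, 0.0556]
tcp_rot: [0.617, 0.787, 0.001, -0.0]
force: [-2.1, 4.8, 5.0]
grip_width: 0.0133
```

Run:
```python
from h import *
snap('wrist','wrist15')
togo([.557,.298,.053],.236); print(telemetry.get_obs()['ft_torque'])
```

```text
['image', 'camera_matrix', 'cam_to_world']
t 28.05 pos [0.557  0.298  0.0555] phi 0.2401 z-axis [ 0.     0.001 -1.   ] | tool shares [-0.    0.    0.13] yaw share 0.0007 F [-0.7  4.8  4.6] w 0.0132 q [0.47 0.54 1.64 0.   0.96 0.23]
[ 0.76568329  0.39673525 -0.00545022]
```

View pics/wrist15.png

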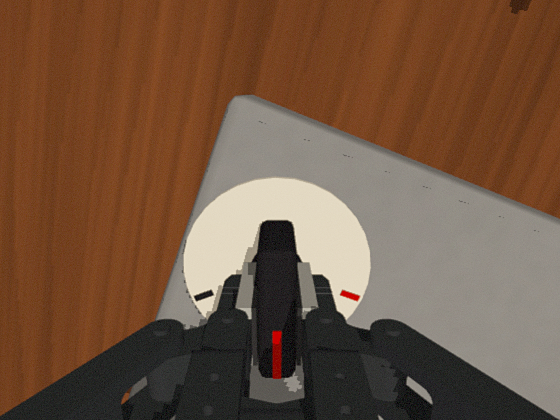

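The dial turned with the jaws through 1.2 rad: the red mark is now at (350,296), and the reaction torque is about 0, so it sits in a detent. I'm releasing, then rising.

>>> apply_moves(
  plan=[
    {"travel": [0, 0, 0], "yaw": 0},
    {"travel": [0, 0, 0], "yaw": 0},
    {"travel": [0, 0, 0], "yaw": 0},
    {"travel": [0, 0, 0], "yaw": 0},
    {"travel": [0, 0, 0], "yaw": 0},
    {"travel": [0, 0, 0], "yaw": 0},
    {"travel": [0, 0, -0.4], "yaw": 0},
    {"travel": [0, 0, -0.6], "yaw": 0},
    {"travel": [0, 0, -0.8], "yaw": 0},
    {"travel": [0, 0, -0.8], "yaw": 0},
    {"travel": [0, 0, -0.8], "yaw": 0},
    {"travel": [0, 0, -0.8], "yaw": 0},
    {"travel": [0, 0, -0.8], "yaw": 0},
    {"travel": [0, 0, -0.8], "yaw": 0},
    {"travel": [0, 0, -0.8], "yaw": 0},
    {"travel": [0, 0, -0.6], "yaw": 0},
    {"travel": [0, 0, -0.4], "yaw": 0},
    {"travel": [0, 0, 0], "yaw": 0},
    {"travel": [0, 0, 0], "yaw": 0},
  ],
  gripper=0,
)

```text
t: 29.95
position: [0.5567, 0.2973, 0.2068]
tcp_rot: [0.618, 0.786, -0.0, -0.0]
force: [0.8, 0.2, -0.6]
grip_width: 0.0854
```

Run:
```python
from h import *
snap('wrist','wrist16');snap('scene','scene16')
togo([.557,.298,.053],.236)
b=load('scene16')['im'][:,:,::-1]; w=load('wrist16')['im'][:,:,::-1]
s=cv2.resize(b[150:290,240:380],(400,400),interpolation=2); q=cv2.resize(w,(400,300),interpolation=2)
o=np.zeros((400,800,3),np.uint8);o[:400,:400]=s;o[:300,400:]=q;cv2.imwrite('pics/z16.png',o)
W=load('wrist16'); 
u,v=proj(W,[.557,.298,.08]); u,v=int(u),int(v);print(u,v); cv2.imwrite('pics/z16b.png',cv2.resize(w[max(0,v-90):v+90,u-90:u+90],None,fx=3,fy=3,interpolation=2))
```

```text
['image', 'camera_matrix', 'cam_to_world']
['image', 'camera_matrix', 'cam_to_world']
t 30.05 pos [0.5565 0.2972 0.2062] phi 0.2390 z-axis [-0.002 -0.001 -1.   ] | tool shares [0.04 0.05 7.66] yaw share 0.0005 F [ 0.8 -0.  -0.1] w 0.0853 q [0.47 0.42 1.44 0.   1.28 0.23]
275 193
```

View pics/z16.png

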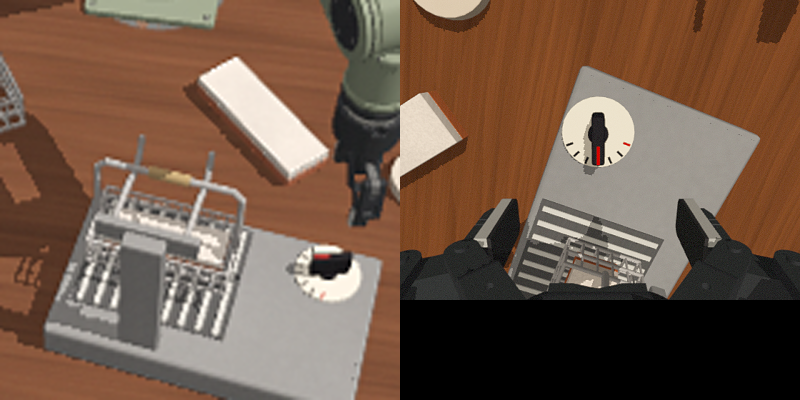

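View pics/z16b.png

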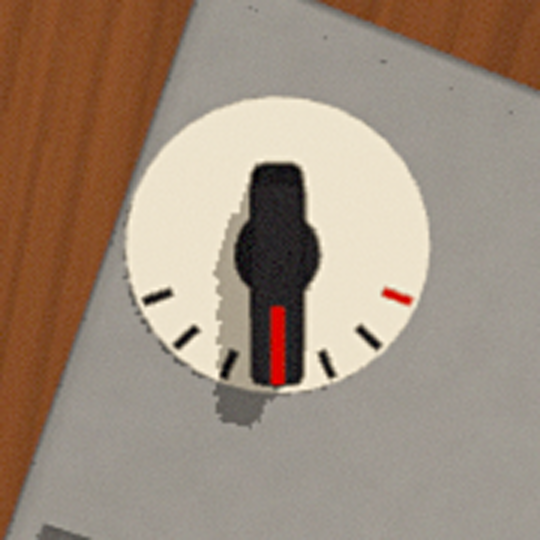

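The pointer covers the third mark, midway between marks 2 (327,363) and 4 (229,363), with the red mark at (397,296). The basket still hangs on both prongs and the gripper is clear, so I'm handing in.

```bash
python3 -c "
from h import *
print(job_done()); snap('scene','scene17')"
```

```text
the job is handed in; nothing more can be done
None
the job is handed in; nothing more can be done
```

View pics/scene16.png

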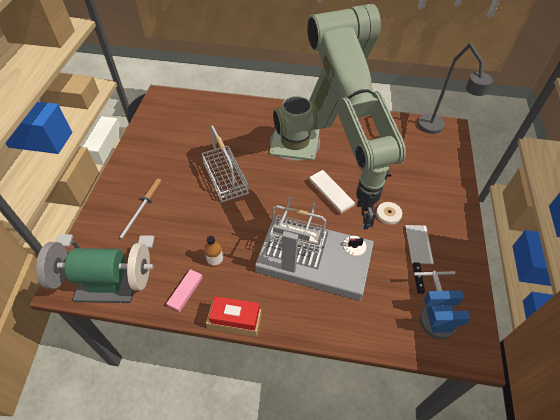

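I hung the smaller basket, with its stone in it, on both prongs and let go. Then I turned the timer dial 1.2 rad clockwise, released it and handed the job in at about 30 s. No verdict is reported.

**Last checks**
- **Basket:** after release I measured the grip middle about 1 mm from the seat along the prongs and 2 mm sideways. Its height was not measured again. It was still hanging upright with the stone inside after the dial was turned.
- **Timer:** the pointer stands on the third mark, midway between marks 2 and 4.
- **Robot and bystanders:** the gripper was open and 15 cm above the dial, with force readings near zero. In the last scene picture the bottle, disc, cleaver and rod look unmoved. I did not measure their positions.

**What failed or disagreed**
- **First grasp:** the fingers shut on nothing just above the handle. The bar ended up gripped about 27 mm farther back along the fingers than the stated grasp point. I reopened, went 28 mm lower and gripped it; the dial grip height was set with this in mind.
- **Refused moves:** two move calls were refused because they left out the yaw value. The arm did not move, and I sent them again.
- **Grip opening:** it read about 11 mm on the 14 mm wooden grip and 13 mm on the dial bar.

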